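Set out the front display of a festival stall

ROBOT

A 7-joint arm with a two-finger parallel gripper is mounted at the origin on the work surface. World frame = base frame: x ahead of the robot, y to its left, z up, the work surface at z = 0. Lengths are in m, angles in rad, forces in N, time in s.
With the tool pointing down it reaches from about 0.35 to 0.9 m from the base axis. Payload 8.1 kg.
Tool frame: the origin (TCP) lies midway between the tips of the shut fingers; the grasp point (between the pads) lies 19 mm behind it; y points along the fingers, x is the direction in which the jaws open and shut, and the axes are right-handed (so a half turn about y gives the same grasp; the last joint's range is limited). The gripper opens to 92 mm and grips with 3 to 60 N. Pads are 19 mm wide; open, the fingers measure 130 mm over their backs; the gripper's body (75 mm by 190 mm) begins 47 mm behind the grasp point.
Start: joints at [1.214, 0.434, 0.025, 1.573, -0.012, 1.134, -0.075], TCP at [0.157, -0.605, 0.227] pointing down, gripper open.
Joint ranges: [-2.62, 2.62], [-0.44, 2.09], [-1.27, 1.32], [0.08, 2.57], [-1.32, 4.46], [0.12, 2], [-2.74, 2.74]. Speed limits (rad/s): [2.22, 2.22, 3.01, 3.01, 3.14, 3.14, 3.14].

INTERFACE

Orientations are given as a unit quaternion [x, y, z, w].
In Python, from rig import ctrl, imaging, sign_off gives the robot as it stands.
- The arm moves only by the shell command python3 -m inch 'ROWS' [OPENING] [FORCE]. ROWS is a JSON object of lists of equal length, an entry for each row: "dp": the shift along the tool's x, y, z in m, a list of three; "twist": the turn, a rotation vector about the tool's x, y, z in degrees, a list of three. A call has 1 to 10 rows; each row is the pose to reach, as a shift and turn from the pose measured when the call began, along the tool's axes at that moment; what a row does not reach only later rows make up. A row lasts 1/10 s, in which the tool goes at most 50 mm and 8.59 degrees, less where a joint would pass 70% of its speed; a pose out of reach is approached as far as the arm can. A call with a gripper value outside its range is refused whole. OPENING is the finger opening in m, from 0 to 0.0918, set as the call begins (- or left out, the last holds). The fingers move at their own pace and stop on an object; FORCE is the grip in N (left out, the last holds). Time passes only in rows, so rows that repeat a pose let the fingers close. It gives the time, the measured TCP pose, the force and the opening at its end, in the units of the state.
- ctrl.state(): the state, without advancing time (a new reading comes with each control period).
- imaging.grab_frame(name): name is "scene" or "top"; returns a dict with "pixels" (384x512x3 uint8, red, green, blue), "fx", "fy", "cx", "cy" (pixels), "R" (3x3) and "t" (3): a world point X has camera coordinates R X + t. Camera axes: x right, y down, z forward; pixel columns grow to the right and rows downward; lengths in m; the calibration is good to about 2 mm. A picture is of the moment at which its call begins. There is no depth.
- sign_off(): hands the job in, once; it reports no verdict.
The state is a dict: "time_s": time; "joint_pos": joint angles; "qd": joint speeds; "joint_torque": joint torques, N m; "position": TCP position; "orientation": TCP orientation; "contact_force": force on the tool from outside, world axes, zero at the start; "wrist_torque": the same for the moment, N m; "grip_width": finger opening in m.
Only numpy, scipy, OpenCV 4.12 (cv2) and the standard library are available. Lean on these libraries where they do the work, as an engineer would, in place of code of your own. Each camera call takes 0.05 s, during which the arm holds its last target. There are 200 camera calls.

TASK

Set out the front of the stall: on the middle of the round wooden stand build a tower of the three tins that stand singly on the table (not those in the cardboard tray at the side), upright, the widest at the bottom and the narrowest on top, each centred on the one below. In the middle of the square board set the steel drip cup, mouth up, and stand the tester spray can upright in it, nozzle up. Knock nothing over, and leave the carton, the iron weight and the toy car where they are.

Things in the scene. Friction and masses are not known exactly. Their poses are not given: they have to be found in the camera images.
- tin_wide_mid (a point): Widest of three closed round tins that look alike (white paper label with a green band, flat metal lid): 68 mm diameter, 46 mm high, standing loose on the table. Point at its centre, half-way up (23 mm above its underside). Its frame's z axis points up; it is round, so its yaw is free. 
- tin_middle_mid (a point): Middle tin of the three: 56 mm diameter, 56 mm high, flat lid. Point at its centre, 28 mm above its underside. Its frame's z axis points up; it is round, so its yaw is free. 
- tin_narrow_mid (a point): Narrowest tin of the three: 44 mm diameter, 48 mm high, flat lid. Point at its centre, 24 mm above its underside. Its frame's z axis points up; it is round, so its yaw is free. 
- cup_mid (a point): Shallow open round steel drip cup, standing mouth up: 66 mm outer diameter, 32 mm high, straight walls 4 mm thick, inner floor 5 mm above its underside, inside diameter 58 mm. Point at its centre, 16 mm above its underside. Its frame's z axis points up; it is round, so its yaw is free. 
- can_mid (a point): Slim aluminium spray can, upright, with a small white nozzle: 36 mm diameter, straight-sided up to 80 mm, 100 mm high over the nozzle. Point at its centre, 50 mm above its underside. Its frame's z axis points up; it is round, so its yaw is free. 
- round_top (a point): Round dark wooden display stand, 116 mm diameter, 12 mm thick, fixed to the table. Point at the centre of its top, 12 mm above the table.
- square_top (a point): Square dark wooden display board, 110 x 110 mm, 12 mm thick, fixed to the table. Point at the centre of its top, 12 mm above the table; x and y axes parallel to its edges.
- carton: Bystander, loose: small cardboard carton 55 x 38 x 30 mm high; origin under its centre. To be left alone.
- weight: Bystander, loose: dark iron scale weight with a knob, 48 mm wide, 36 mm high, 0.5 kg; origin under its centre. To be left alone.
- car: Bystander, loose: toy car of red and yellow plastic, 62 x 38 x 36 mm high; origin under its centre. To be left alone.

How it is judged:
By the outcome, as a careful person would: the job done as asked, in the order asked, and still so for the second after the job is handed in, with the robot touching nothing.
It also fails if it takes over 131 s, if anything falls off the work surface, if the arm or the gripper's body presses on something with over 40 N, if the wrist force passes 120 N, or if a joint passes its speed limit or range.

## Working session

There is one attempt and no reset: what is moved stays moved. The work goes in short steps, Python scripts to look and compute and a shell command to move; the robot and the scene stay as the last step left them, time stands still between calls to the robot, and variables do not carry over. Pictures are saved under pics/ and viewed, about 12 in all and at most 16, crops included, and the job is handed in when it is done.

```bash
ls; mkdir -p pics
python3 - <<'E'
from rig import ctrl, imaging
import cv2
s=ctrl.state(); print(s)
for n in("scene","top"):
    f=imaging.grab_frame(n); cv2.imwrite(f"pics/{n}0.png",f["pixels"][:,:,::-1]); print(n,f["fx"],f["fy"],f["cx"],f["cy"],f["R"],f["t"])
E
```

```text
pics
{'time_s': 0.0, 'joint_pos': array([ 1.21438858,  0.43523105,  0.02498328,  1.57409599, -0.01158764,
        1.13401957, -0.07507464]), 'qd': array([ 0.00055528, -0.00011866,  0.00051559,  0.00068471, -0.00102384,
       -0.00067588,  0.00136981]), 'joint_torque': array([ 4.39414480e-04, -6.67847013e+01,  9.84627642e-01, -3.14455676e+01,
       -6.07424229e-02,  4.29170066e-02,  1.72022424e-04]), 'position': array([ 0.15673562, -0.60449098,  0.22594053]), 'orientation': array([-0.55894902,  0.4331935 , -0.43222835,  0.55955164]), 'contact_force': array([-0.99190976, -0.34422541,  0.83725396]), 'wrist_torque': array([-0.01384316,  0.04150184, -0.02165091]), 'grip_width': 0.09198488223864532}
scene 391.3967849380804 391.3967849380804 250.2826835013155 196.4544343495242 [[ 0.39378344  0.91913797 -0.0109544 ]
 [ 0.66009202 -0.29105457 -0.69250687]
 [-0.63969769  0.26546683 -0.7213281 ]] [-0.2196443  -0.346996    1.52545631]
top 488.43550644767424 488.43550644767424 251.19540136959952 191.19046873885446 [[ 0.02276499 -0.99960538 -0.01645743]
 [-0.98710392 -0.01986509 -0.15884339]
 [ 0.15845378  0.01986126 -0.98716662]] [-0.00691281  0.581046    1.33705787]
```

Run:
```python
import cv2
for n in("scene","top"):
    a=cv2.imread(f"pics/{n}0.png"); cv2.imwrite(f"pics/{n}0b.png",cv2.resize(a,(800,600),interpolation=cv2.INTER_CUBIC))
from scipy.spatial.transform import Rotation as R
print(R.from_quat([-0.55894902,  0.4331935 , -0.43222835,  0.55955164]).as_matrix())
```

```text
[[ 2.51044090e-01 -5.58000397e-04  9.67975492e-01]
 [-9.67974329e-01  1.50929277e-03  2.51044658e-01]
 [-1.60104143e-03 -9.99998705e-01 -1.61231031e-04]]
```

View pics/top0.png

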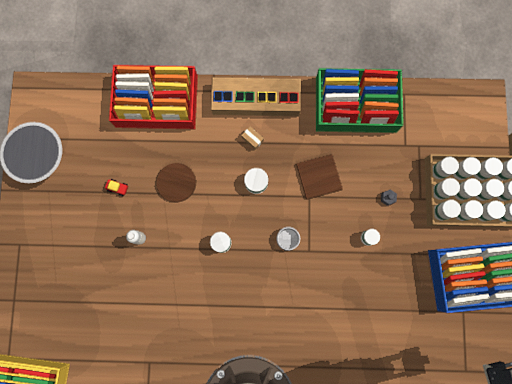

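View pics/scene0b.png

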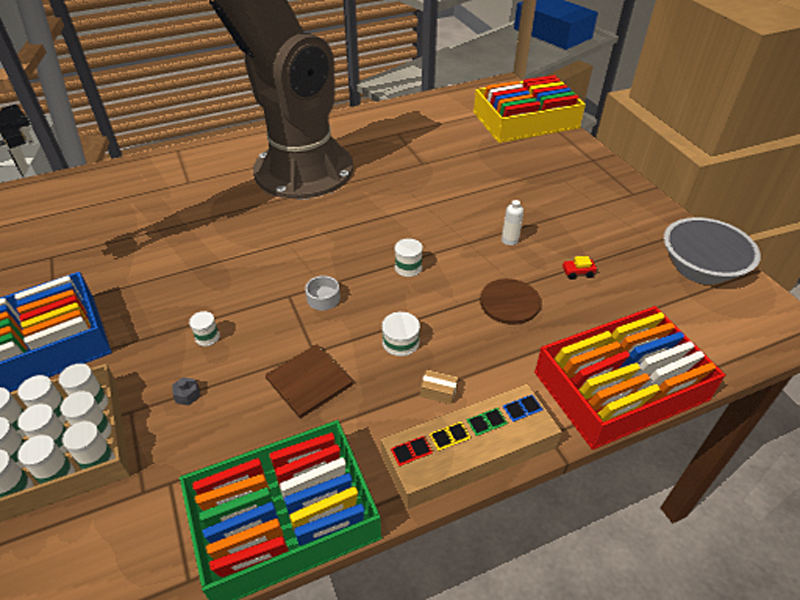

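The top view shows the wide tin (256,180), middle tin (221,242), narrow tin (371,237), cup (288,239), can (136,237), round stand (176,182) and square board (320,176). The carton is at (251,137), the car at (117,187) and the weight at (389,198). Next I'll measure these.

```bash
cat > h.py <<'E'
import cv2, numpy as np
from rig import ctrl, imaging
from scipy.spatial.transform import Rotation as Rot
def ray(f,u,v,z):
    R,t=np.array(f["R"]),np.array(f["t"]); c=-R.T@t
    d=R.T@np.array([(u-f["cx"])/f["fx"],(v-f["cy"])/f["fy"],1.0]); return c+d*(z-c[2])/d[2]
def proj(f,X):
    p=np.array(f["R"])@np.array(X)+np.array(f["t"]); return np.array([f["fx"]*p[0]/p[2]+f["cx"],f["fy"]*p[1]/p[2]+f["cy"]])
def blob(f,u,v,lo,hi,r=30):
    "contour (full-image px) of the HSV-range blob nearest u,v in a window"
    u,v=int(u),int(v); y0,x0=max(v-r,0),max(u-r,0)
    h=cv2.cvtColor(f["pixels"][y0:v+r,x0:u+r],cv2.COLOR_RGB2HSV)
    cs,_=cv2.findContours(cv2.inRange(h,lo,hi),cv2.RETR_EXTERNAL,cv2.CHAIN_APPROX_NONE)
    c=max(cs,key=cv2.contourArea); return c[:,0]+[x0,y0]
def onplane(f,c,z):
    P=np.array([ray(f,a,b,z)[:2] for a,b in c]); 
    (x,y),r=cv2.minEnclosingCircle((P*1000).astype(np.float32)); return np.round([x,y,2*r],1)
def dp(target):
    "shift in tool axes from the measured pose to a world point"
    s=ctrl.state(); return Rot.from_quat(s["orientation"]).inv().apply(np.array(target)-s["position"])
E
python3 - <<'E'
from h import *
f=imaging.grab_frame("top"); g=imaging.grab_frame("scene")
W=((0,0,150),(180,60,255)); D=((0,60,20),(20,255,105))
for n,u,v,z,m in[("wide",256,180,.046,W),("mid",221,242,.056,W),("nar",371,237,.048,W),("cup",288,239,.032,((0,0,90),(180,60,255))),("can",136,237,.08,((0,0,110),(180,60,255))),("round",176,182,.012,D),("square",320,176,.012,D)]:
    c=blob(f,u,v,*m); X=onplane(f,c,z); M=cv2.moments(c.reshape(-1,1,2)); uv=(M['m10']/M['m00'],M['m01']/M['m00'])
    p=ray(f,*uv,z); print(n,"circle",X,"moment",np.round(p[:2]*1000,1),"bbox",cv2.boundingRect(c.reshape(-1,1,2)),"scene px",proj(g,p).round(1))
    if n=="square": print(cv2.minAreaRect((np.array([ray(f,a,b,z)[:2] for a,b in c])*1000).astype(np.float32)))
a=f["pixels"][100:270,80:420,::-1]; b=cv2.resize(a,(800,400),interpolation=cv2.INTER_CUBIC); cv2.imwrite("pics/crop1.png",b)
a=g["pixels"][110:280,100:400,::-1]; b=cv2.resize(a,(800,453),interpolation=cv2.INTER_CUBIC); cv2.imwrite("pics/crop2.png",b)
E
```

```text
wide circle [616.   -7.   68.9] moment [616.3  -6.8] bbox (244, 168, 24, 23) scene px [256.1 207.1]
mid circle [436.   87.2  60.4] moment [436.5  88.4] bbox (210, 232, 22, 20) scene px [260.7 157.2]
nar circle [ 460.9 -332.1   44.5] moment [ 460.6 -331.9] bbox (364, 229, 16, 16) scene px [128.8 203.6]
cup circle [ 451.5 -100.5   67.8] moment [ 451.7 -100.3] bbox (276, 227, 24, 24) scene px [206.  182.7]
can circle [442.6 317.7  52.9] moment [443.1 318. ] bbox (126, 230, 20, 14) scene px [326.3 134. ]
round circle [580.  226.4 172.5] moment [607.4 229.3] bbox (146, 163, 60, 40) scene px [326.1 189.5]
square circle [ 631.6 -172.9  174.9] moment [ 633.8 -184.6] bbox (290, 154, 52, 52) scene px [198.8 239.5]
((620.0897827148438, -171.99661254882812), (129.0175323486328, 151.64443969726562), 16.651874542236328)
```

View pics/crop1.png

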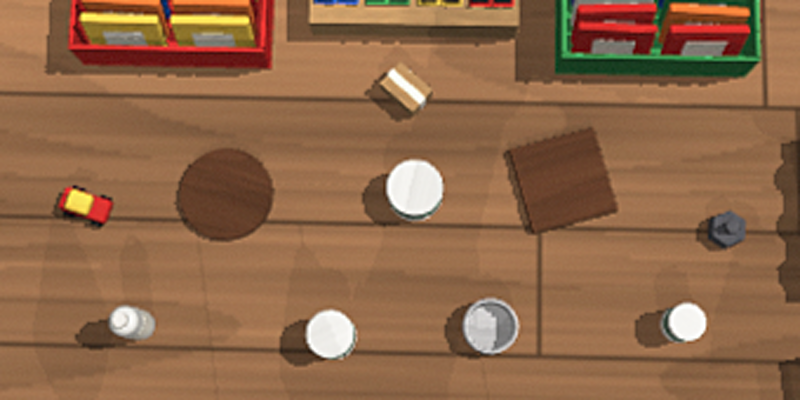

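The crop shows each object clear of the others. The round stand and square board stay darker than the wood, but the masks for the stand, board, can and middle tin need tightening.

Run:
```python
from h import *
f=imaging.grab_frame("top"); g=imaging.grab_frame("scene")
h=cv2.cvtColor(f["pixels"],cv2.COLOR_RGB2HSV); hg=cv2.cvtColor(g["pixels"],cv2.COLOR_RGB2HSV)
print(h[182,150:200:3].tolist()); print(h[176,290:348:3].tolist()); print("mid",h[242,207:236].tolist()); print("can",h[237,122:150].tolist())
for n,u,v,z in[("round",176,182,.012),("square",320,176,.012)]:
  for vm in (75,85,95):
    w=h[v-35:v+35,u-35:u+35]; m=cv2.morphologyEx(cv2.inRange(w,(0,60,20),(20,255,vm)),cv2.MORPH_OPEN,np.ones((5,5)))
    cs,_=cv2.findContours(m,cv2.RETR_EXTERNAL,cv2.CHAIN_APPROX_NONE); c=max(cs,key=cv2.contourArea)[:,0]+[u-35,v-35]
    P=(np.array([ray(f,a,b,z)[:2] for a,b in c])*1000).astype(np.float32); print(n,vm,cv2.minEnclosingCircle(P),cv2.minAreaRect(P))
```

```text
[[13, 130, 151], [14, 130, 155], [13, 142, 88], [11, 147, 97], [11, 151, 98], [12, 150, 95], [11, 152, 92], [12, 144, 92], [11, 145, 88], [12, 146, 91], [11, 153, 95], [11, 149, 96], [12, 144, 90], [12, 148, 88], [10, 159, 90], [11, 137, 95], [13, 129, 152]]
[[13, 128, 164], [13, 128, 164], [13, 129, 113], [13, 126, 73], [10, 145, 104], [11, 147, 106], [11, 147, 106], [11, 150, 107], [11, 144, 110], [11, 156, 108], [11, 148, 112], [11, 149, 106], [10, 147, 104], [11, 150, 104], [12, 149, 94], [11, 149, 96], [11, 145, 102], [13, 128, 161], [13, 127, 156], [13, 127, 157]]
mid [[13, 127, 104], [13, 144, 99], [13, 95, 116], [17, 24, 192], [38, 4, 246], [25, 7, 235], [17, 8, 234], [25, 7, 234], [24, 5, 235], [26, 8, 237], [20, 6, 237], [25, 6, 237], [25, 6, 236], [25, 6, 236], [24, 5, 235], [24, 5, 239], [18, 5, 246], [20, 6, 247], [18, 5, 247], [24, 5, 247], [18, 5, 247], [24, 5, 251], [45, 4, 243], [64, 27, 151], [12, 80, 169], [13, 141, 161], [13, 129, 164], [13, 128, 165], [13, 129, 164]]
can [[12, 130, 86], [13, 126, 87], [13, 132, 87], [14, 123, 83], [15, 28, 109], [30, 8, 170], [18, 17, 228], [15, 8, 251], [20, 9, 248], [17, 9, 245], [19, 12, 231], [18, 21, 203], [25, 7, 224], [40, 3, 254], [20, 6, 246], [20, 6, 236], [27, 12, 196], [19, 13, 161], [21, 14, 178], [24, 26, 198], [20, 29, 183], [23, 28, 184], [21, 22, 184], [19, 18, 158], [13, 123, 135], [14, 133, 152], [13, 128, 152], [13, 128, 151]]Traceback (most recent call last):
  File "<stdin>", line 8, in <module>
ValueError: max() iterable argument is empty
```

View pics/crop2.png

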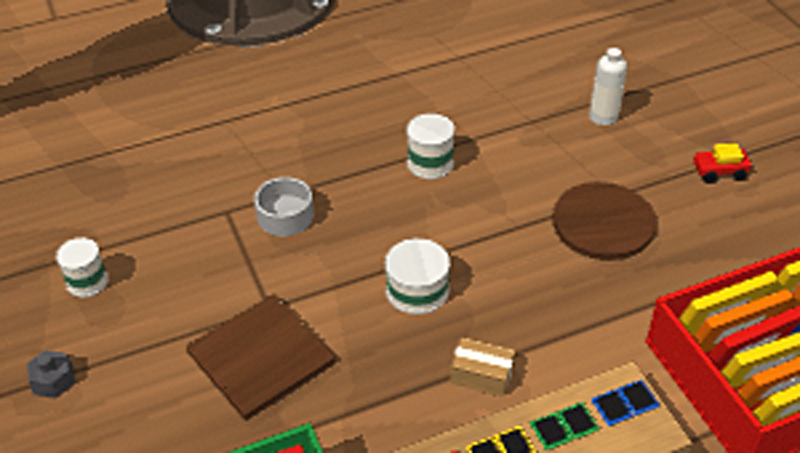

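Run:
```python
from h import *
f=imaging.grab_frame("top"); g=imaging.grab_frame("scene")
def msk(fr): return cv2.cvtColor(fr["pixels"],cv2.COLOR_RGB2HSV)
def comp(m,u,v,r):
    u,v=int(u),int(v); w=m[v-r:v+r,u-r:u+r].copy(); cs,_=cv2.findContours(w,cv2.RETR_EXTERNAL,cv2.CHAIN_APPROX_NONE); return max(cs,key=cv2.contourArea)[:,0]+[u-r,v-r]
for nm,fr,pts in(("top",f,[("round",176,182,37),("square",320,176,37)]),("scene",g,[("round",327,192,28),("square",198,244,38)])):
    h=msk(fr); s=cv2.medianBlur(h[...,1],5); m=((s>137)&(h[...,2]<122)).astype(np.uint8)*255; m=cv2.morphologyEx(m,cv2.MORPH_OPEN,np.ones((3,3)))
    for n,u,v,r in pts:
        c=comp(m,u,v,r); P=(np.array([ray(fr,a,b,.012)[:2] for a,b in cv2.convexHull(c.reshape(-1,1,2).astype(np.int32))[:,0]])*1000).astype(np.float32)
        print(nm,n,cv2.boundingRect(c.reshape(-1,1,2)),cv2.minEnclosingCircle(P),cv2.minAreaRect(P))
# tins lids: bright mask, scene
for nm,fr in(("top",f),("scene",g)):
  h=msk(fr)
  for n,X in(("wide",(.616,-.007,.046)),("mid",(.436,.088,.056)),("nar",(.461,-.332,.048))):
    u,v=proj(fr,X)
    c=comp(((h[...,1]<45)&(h[...,2]>120)).astype(np.uint8)*255,round(u),round(v),20)
    x,y,w,hh=cv2.boundingRect(c.reshape(-1,1,2)); print(nm,n,"proj",(u.round(1),v.round(1)),"bbox",x,y,w,hh,ray(fr,x+(w-1)/2,v,X[2])[:2].round(4))
    if nm=="top": print("  circ V>225",onplane(fr,comp(((h[...,1]<45)&(h[...,2]>205)).astype(np.uint8)*255,round(u),round(v),20),X[2]))
# can
h=msk(g); c=comp(((h[...,1]<45)&(h[...,2]>110)).astype(np.uint8)*255,327,142,22); x,y,w,hh=cv2.boundingRect(c.reshape(-1,1,2)); print("can scene bbox",x,y,w,hh,"base front ray",ray(g,x+w/2,y+hh-.5,0), "base dir",[ [r,c[c[:,1]==r][:,0].min(),c[c[:,1]==r][:,0].max()] for r in range(y,y+hh,3)])
h=msk(f); c=comp(((h[...,1]<45)&(h[...,2]>100)).astype(np.uint8)*255,136,237,18); print("can top", [[r,c[c[:,1]==r][:,0].min(),c[c[:,1]==r][:,0].max()] for r in sorted(set(c[:,1]))])
for X in((.440,.300),(.445,.305),(.450,.300)):
  print(X,[ (proj(f,(*X,z)).round(1).tolist(),proj(g,(*X,z)).round(1).tolist()) for z in(0,.08,.1)])
a=np.hstack([cv2.resize(f["pixels"][222:252,116:156,::-1],(400,300),interpolation=cv2.INTER_NEAREST),cv2.resize(g["pixels"][120:165,300:360,::-1],(400,300),interpolation=cv2.INTER_NEAREST)]); cv2.imwrite("pics/can.png",a)
```

```text
top round (157, 163, 39, 39) ((609.5763549804688, 227.45809936523438), 57.54391860961914) ((609.745849609375, 226.4654083251953), (113.27119445800781, 111.2379150390625), 3.0652520656585693)
top square (297, 155, 45, 43) ((635.3156127929688, -189.6241912841797), 72.6617660522461) ((635.172119140625, -189.38043212890625), (110.00204467773438, 109.57652282714844), 16.535634994506836)
scene round (307, 179, 40, 29) ((618.1829833984375, 225.580078125), 63.325157165527344) ((619.1047973632812, 224.12351989746094), (118.8319320678711, 118.0588607788086), 66.14967346191406)
scene square (170, 221, 57, 47) ((643.3124389648438, -191.1134796142578), 77.46419525146484) ((639.031005859375, -190.25350952148438), (123.53409576416016, 116.77787780761719), 16.089744567871094)
top wide proj (np.float64(255.9), np.float64(179.2)) bbox 244 168 24 25 [ 0.616  -0.0059]
  circ V>225 [616.3  -7.3  66.9]
top mid proj (np.float64(220.2), np.float64(241.8)) bbox 210 232 21 21 [0.436  0.0885]
  circ V>225 [436.8  88.5  54.8]
top nar proj (np.float64(371.7), np.float64(236.2)) bbox 364 229 16 16 [ 0.461  -0.331
[... 1084 characters left out ...]
4(126), np.int64(145)], [np.int64(237), np.int64(126), np.int64(145)], [np.int64(238), np.int64(126), np.int64(145)], [np.int64(239), np.int64(127), np.int64(145)], [np.int64(240), np.int64(127), np.int64(144)], [np.int64(241), np.int64(128), np.int64(144)], [np.int64(242), np.int64(130), np.int64(143)], [np.int64(243), np.int64(133), np.int64(142)]]
(0.44, 0.3) [([148.6, 239.9], [318.1, 153.9]), ([142.0, 238.1], [320.9, 134.8]), ([140.3, 237.6], [321.7, 129.8])]
(0.445, 0.305) [([147.0, 238.1], [320.1, 154.4]), ([140.3, 236.2], [323.1, 135.3]), ([138.5, 235.7], [323.8, 130.3])]
(0.45, 0.3) [([148.8, 236.4], [319.6, 155.7]), ([142.2, 234.4], [322.5, 136.6]), ([140.5, 233.9], [323.3, 131.5])]
```

View pics/can.png

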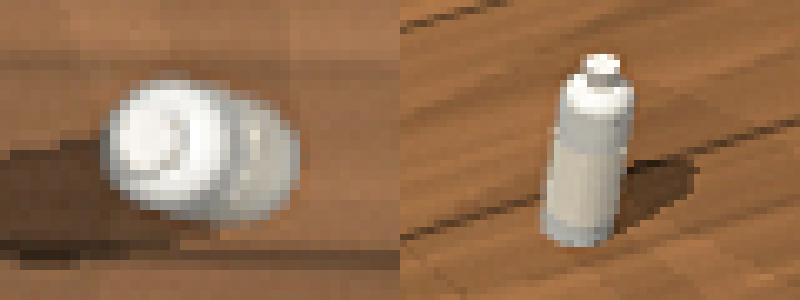

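The enlarged views show the can upright. In the top view its shoulder is at px (132.6,236.5) and its base at (139.3,238), and in the scene view its axis is at column 329. Both views agree on about (0.4445, 0.326).

Measured positions:

| Item | x, y (m) | Size check |
|---|---|---|
| Wide tin | .616, -.0065 | 68 mm |
| Middle tin | .4365, .0885 | 56 mm |
| Narrow tin | .461, -.332 | 44 mm |
| Cup | .4515, -.1005 | 67 mm |
| Round stand | .610, .227 | 116 mm |
| Square board | .6355, -.1895 | 110 mm |

Now I'll align the tool and move over the wide tin.

```bash
python3 -m inch '{"dp":[[-0.04,0.003,0.03],[-0.08,0.005,0.06],[-0.12,0.01,0.1],[-0.16,0.015,0.13],[-0.2,0.02,0.17],[-0.24,0.02,0.21],[-0.28,0.02,0.25],[-0.32,0.02,0.29],[-0.36,0.02,0.33],[-0.4,0.02,0.36]],"twist":[[0,3,0],[0,6,0],[0,9,0],[0,12,0],[0,14.5,0],[0,14.5,0],[0,14.5,0],[0,14.5,0],[0,14.5,0],[0,14.5,0]]}' 0.09 20
python3 -c "
from h import *
s=ctrl.state();print(s['joint_pos'].round(2),Rot.from_quat(s['orientation']).as_matrix().round(3));print(dp((.616,-.0065,.1)).round(4))"
```

```text
time_s: 1.4
position: [0.3886, -0.1616, 0.2071]
orientation: [-0.5, 0.499, -0.5, 0.5]
contact_force: [0.3, -0.7, -0.7]
grip_width: 0.0901
[ 0.49  0.14 -0.25  2.05  0.04  0.96 -1.35] [[ 0.     0.001  1.   ]
 [-1.    -0.     0.   ]
 [ 0.    -1.     0.001]]
[-0.155   0.1074  0.2273]
```

```bash
python3 -m inch '{"dp":[[-0.02,0.015,0.03],[-0.04,0.03,0.06],[-0.06,0.04,0.09],[-0.08,0.06,0.12],[-0.1,0.07,0.15],[-0.12,0.08,0.18],[-0.14,0.09,0.21],[-0.155,0.1,0.227],[-0.155,0.107,0.227],[-0.155,0.107,0.227]],"twist":[[0,0,0],[0,0,0],[0,0,0],[0,0,0],[0,0,0],[0,0,0],[0,0,0],[0,0,0],[0,0,0],[0,0,0]]}'
python3 -c "
from h import *
s=ctrl.state();print(s['joint_pos'].round(2));print(dp((.616,-.0065,.005)).round(4))
f=imaging.grab_frame('scene');cv2.imwrite('pics/a1.png',cv2.resize(f['pixels'][90:270,150:400,::-1],(750,540)))"
```

```text
time_s: 2.4
position: [0.6147, -0.0065, 0.099]
orientation: [0.501, -0.5, 0.5, -0.5]
contact_force: [0.0, 0.3, 0.8]
grip_width: 0.0899
[ 0.11  0.56 -0.27  1.72  0.18  0.88 -1.81]
[-0.0001  0.094   0.0014]
```

View pics/a1.png

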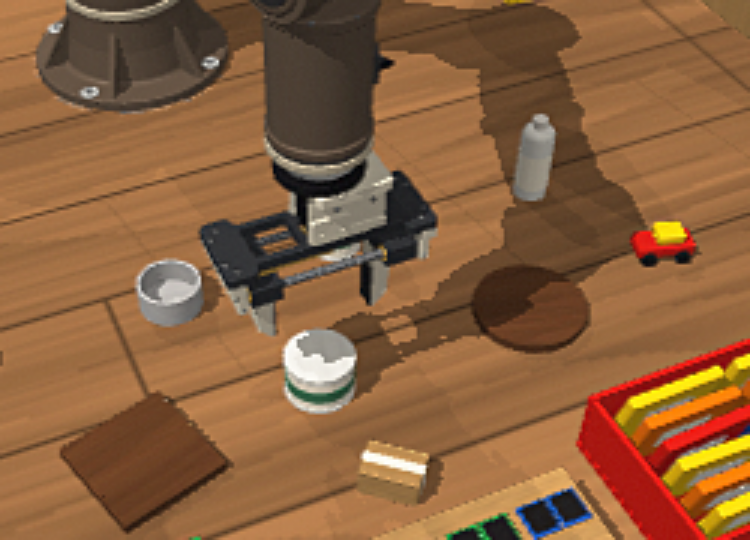

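The gripper straddles the wide tin: the fingertips are at crop px (262,320) and (375,295), with the tin lid below at (320,350). I'll descend and grip.

```bash
python3 -m inch '{"dp":[[0,0.01,0.001],[0,0.02,0.001],[0,0.035,0.001],[0,0.05,0.001],[0,0.065,0.001],[0,0.08,0.001],[0,0.088,0.001],[0,0.092,0.001],[0,0.092,0.001],[0,0.092,0.001]],"twist":[[0,0,0],[0,0,0],[0,0,0],[0,0,0],[0,0,0],[0,0,0],[0,0,0],[0,0,0],[0,0,0],[0,0,0]]}' && python3 -m inch '{"dp":[[0,0,0],[0,0,0],[0,0,0],[0,0,0],[0,0,0],[0,0,0],[0,0,0],[0,0,0]],"twist":[[0,0,0],[0,0,0],[0,0,0],[0,0,0],[0,0,0],[0,0,0],[0,0,0],[0,0,0]]}' 0.06 25
```

```text
time_s: 3.45
position: [0.616, -0.0073, 0.0082]
orientation: [0.5, -0.5, 0.5, -0.5]
contact_force: [0.7, 0.2, 0.4]
grip_width: 0.0895
time_s: 4.25
position: [0.6163, -0.0073, 0.0086]
orientation: [0.5, -0.5, 0.5, -0.5]
contact_force: [-1.9, -0.4, 5.7]
grip_width: 0.0678
```

```bash
python3 -m inch '{"dp":[[0,-0.015,0],[0,-0.035,0],[0,-0.055,0],[-0.02,-0.07,0],[-0.05,-0.08,0],[-0.09,-0.08,0],[-0.13,-0.08,-0.002],[-0.17,-0.08,-0.004],[-0.205,-0.08,-0.006],[-0.225,-0.08,-0.006]],"twist":[[0,0,0],[0,0,0],[0,0,0],[0,0,0],[0,0,0],[0,0,0],[0,0,0],[0,0,0],[0,0,0],[0,0,0]]}'
python3 -c "
from h import *
s=ctrl.state();print(s['joint_pos'].round(2));print(dp((.6105,.2270,.0215)).round(4))"
```

```text
time_s: 5.25
position: [0.6085, 0.2233, 0.0891]
orientation: [-0.501, 0.499, -0.498, 0.502]
contact_force: [-0.5, -1.1, -1.7]
grip_width: 0.0677
[-0.26  0.62 -0.27  1.64  0.19  0.91 -2.16]
[-0.0036  0.0676  0.002 ]
```

```bash
python3 -m inch '{"dp":[[-0.002,0.01,0.001],[-0.0036,0.025,0.002],[-0.0036,0.04,0.002],[-0.0036,0.05,0.002],[-0.0036,0.057,0.002],[-0.0036,0.062,0.002],[-0.0036,0.065,0.002],[-0.0036,0.067,0.002],[-0.0036,0.067,0.002],[-0.0036,0.067,0.002]],"twist":[[0,0,0],[0,0,0],[0,0,0],[0,0,0],[0,0,0],[0,0,0],[0,0,0],[0,0,0],[0,0,0],[0,0,0]]}'
python3 -c "
from h import *
print(dp((.6105,.2270,.0205)).round(4))"
```

```text
time_s: 6.25
position: [0.6107, 0.2272, 0.0225]
orientation: [-0.501, 0.499, -0.499, 0.502]
contact_force: [-0.5, 0.6, -1.8]
grip_width: 0.068
[ 0.0002  0.002  -0.0002]
```

Still about 2 mm above contact. I'll settle it, release and back away.

```bash
python3 -m inch '{"dp":[[0,0.001,0],[0,0.002,0],[0,0.0022,0],[0,0.0022,0]],"twist":[[0,0,0],[0,0,0],[0,0,0],[0,0,0]]}' && python3 -m inch '{"dp":[[0,0,0],[0,0,0],[0,0,0],[0,0,0],[0,0,0]],"twist":[[0,0,0],[0,0,0],[0,0,0],[0,0,0],[0,0,0]]}' 0.09 && python3 -m inch '{"dp":[[0,-0.01,0],[0,-0.03,0],[0,-0.06,0],[0,-0.09,0],[0,-0.1,-0.02],[0.02,-0.11,-0.05],[0.05,-0.11,-0.08],[0.08,-0.11,-0.11],[0.11,-0.11,-0.14],[0.13,-0.11,-0.165]],"twist":[[0,0,0],[0,0,0],[0,0,0],[0,0,0],[0,0,0],[0,0,0],[0,0,0],[0,0,0],[0,0,0],[0,0,0]]}'
python3 -c "
from h import *
f=imaging.grab_frame('top');h=cv2.cvtColor(f['pixels'],cv2.COLOR_RGB2HSV)
u,v=proj(f,(.61,.227,.058)).round().astype(int);print(u,v)
c=blob(f,u,v,(0,0,195),(180,45,255),18);print('wide',onplane(f,c,.058),cv2.boundingRect(c.reshape(-1,1,2)))
g=imaging.grab_frame('scene');u,v=proj(g,(.61,.227,.058));print(u,v)
c=blob(g,u,v,(0,0,120),(180,45,255),20);x,y,w,hh=cv2.boundingRect(c.reshape(-1,1,2));print(x,y,w,hh,ray(g,x+(w-1)/2,v,.058))
print(dp((.4365,.0885,.08)).round(4))"
```

```text
time_s: 6.65
position: [0.6109, 0.2274, 0.0207]
orientation: [-0.5, 0.499, -0.499, 0.502]
contact_force: [0.2, -1.0, 3.0]
grip_width: 0.0676
time_s: 7.15
position: [0.611, 0.2273, 0.0206]
orientation: [-0.5, 0.499, -0.499, 0.502]
contact_force: [-0.1, -0.4, -0.1]
grip_width: 0.0897
time_s: 8.15
position: [0.4447, 0.0942, 0.1307]
orientation: [-0.5, 0.499, -0.499, 0.501]
contact_force: [0.6, -0.5, -0.5]
grip_width: 0.0902
173 179
wide [611.1 226.3  68.1] (162, 167, 24, 24)
327.8291041391191 179.29627872699567
317 173 23 20 [0.61020306 0.22745933 0.058     ]
[ 0.0044  0.0506 -0.0065]
```

The wide tin is on the stand at (.611, .227), as intended. Next is the middle tin.

```bash
python3 -m inch '{"dp":[[0.002,0.01,-0.003],[0.004,0.02,-0.006],[0.0045,0.04,-0.0075],[0.0045,0.06,-0.0075],[0.0045,0.08,-0.0075],[0.0045,0.1,-0.0075],[0.0045,0.112,-0.0075],[0.0045,0.12,-0.0075],[0.0045,0.12,-0.0075],[0.0045,0.12,-0.0075]],"twist":[[0,0,0],[0,0,0],[0,0,0],[0,0,0],[0,0,0],[0,0,0],[0,0,0],[0,0,0],[0,0,0],[0,0,0]]}' && python3 -m inch '{"dp":[[0,0,0],[0,0,0],[0,0,0],[0,0,0],[0,0,0],[0,0,0],[0,0,0],[0,0,0]],"twist":[[0,0,0],[0,0,0],[0,0,0],[0,0,0],[0,0,0],[0,0,0],[0,0,0],[0,0,0]]}' 0.05 25 && python3 -m inch '{"dp":[[0,-0.015,0],[0,-0.04,0],[0,-0.07,0],[0,-0.1,0],[0,-0.13,0],[0,-0.14,0.02],[-0.02,-0.14,0.05],[-0.05,-0.14,0.08],[-0.08,-0.14,0.11],[-0.11,-0.14,0.14]],"twist":[[0,0,0],[0,0,0],[0,0,0],[0,0,0],[0,0,0],[0,0,0],[0,0,0],[0,0,0],[0,0,0],[0,0,0]]}'
python3 -c "
from h import *
print(dp((.611,.227,.09)).round(4))"
```

```text
time_s: 9.25
position: [0.4355, 0.0888, 0.0104]
orientation: [0.501, -0.5, 0.499, -0.5]
contact_force: [-0.2, 0.1, 1.3]
grip_width: 0.09
time_s: 10.05
position: [0.4357, 0.0888, 0.0107]
orientation: [0.501, -0.499, 0.499, -0.5]
contact_force: [-0.3, -0.2, 5.5]
grip_width: 0.0562
time_s: 11.05
position: [0.5764, 0.2, 0.1501]
orientation: [0.501, -0.5, 0.499, -0.5]
contact_force: [0.9, 0.7, -1.6]
grip_width: 0.0557
[-0.027   0.06    0.0347]
```

```bash
python3 -m inch '{"dp":[[-0.01,0,0.012],[-0.02,0,0.025],[-0.027,0.005,0.034],[-0.027,0.02,0.034],[-0.027,0.04,0.034],[-0.027,0.055,0.034],[-0.027,0.065,0.034],[-0.027,0.072,0.034],[-0.027,0.076,0.034],[-0.027,0.076,0.034]],"twist":[[0,0,0],[0,0,0],[0,0,0],[0,0,0],[0,0,0],[0,0,0],[0,0,0],[0,0,0],[0,0,0],[0,0,0]]}'
python3 -c "
from h import *
print(dp((.6105,.227,.0688)).round(4))
f=imaging.grab_frame('scene');cv2.imwrite('pics/a2.png',cv2.resize(f['pixels'][120:220,270:390,::-1],(720,600)))"
```

```text
time_s: 12.05
position: [0.6101, 0.2269, 0.0738]
orientation: [0.501, -0.5, 0.499, -0.5]
contact_force: [-0.2, 0.6, -1.2]
grip_width: 0.0555
[-0.0001  0.005   0.0004]
```

View pics/a2.png

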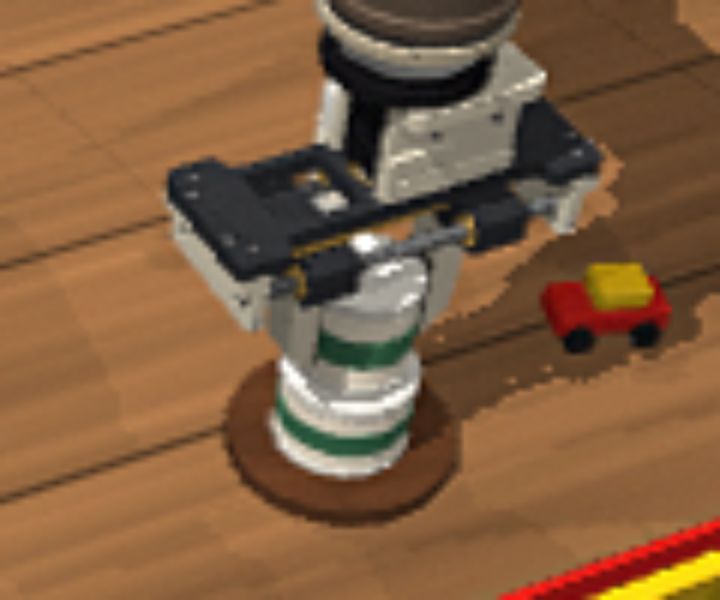

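The middle tin hangs upright just over the wide tin. The stand and car are undisturbed. I'll set it down and measure once the arm is clear.

```bash
python3 -m inch '{"dp":[[0,0.002,0.0004],[0,0.0035,0.0004],[0,0.0045,0.0004],[0,0.005,0.0004],[0,0.005,0.0004],[0,0.005,0.0004]],"twist":[[0,0,0],[0,0,0],[0,0,0],[0,0,0],[0,0,0],[0,0,0]]}' && python3 -m inch '{"dp":[[0,0,0],[0,0,0],[0,0,0],[0,0,0],[0,0,0]],"twist":[[0,0,0],[0,0,0],[0,0,0],[0,0,0],[0,0,0]]}' 0.08 && python3 -m inch '{"dp":[[0,-0.01,0],[0,-0.03,0],[0,-0.06,0],[0,-0.09,0],[0,-0.11,-0.01],[0.04,-0.11,-0.02],[0.08,-0.11,-0.03],[0.12,-0.11,-0.04],[0.16,-0.11,-0.05],[0.2,-0.11,-0.06]],"twist":[[0,0,0],[0,0,0],[0,0,0],[0,0,0],[0,0,0],[0,0,0],[0,0,0],[0,0,0],[0,0,0],[0,0,0]]}'
python3 -c "
from h import *
f=imaging.grab_frame('top')
u,v=proj(f,(.611,.227,.114)).round().astype(int);print(u,v)
for lo in (195,225):
  c=blob(f,u,v,(0,0,lo),(180,45,255),17);print('mid',onplane(f,c,.114),cv2.boundingRect(c.reshape(-1,1,2)))
g=imaging.grab_frame('scene')
h=cv2.cvtColor(g['pixels'],cv2.COLOR_RGB2HSV);m=cv2.inRange(h,(0,0,110),(180,60,255))|cv2.inRange(h,(50,60,0),(90,255,255))
for z in(.02,.04,.055,.065,.08,.1,.11):
  u,v=proj(g,(.611,.227,z)); r=np.nonzero(m[int(round(v)),int(u)-20:int(u)+20])[0]+int(u)-20; print(z,u.round(1),round(v),r.min(),r.max(),(r.min()+r.max())/2)
s=ctrl.state();print(s['joint_pos'].round(2),dp((.461,-.3315,.12)).round(4))
cv2.imwrite('pics/a3.png',np.hstack([cv2.resize(f['pixels'][155:205,145:205,::-1],(400,333)),cv2.resize(g['pixels'][150:215,290:368,::-1],(400,333))]))
"
```

```text
time_s: 12.7
position: [0.6108, 0.2271, 0.0693]
orientation: [0.501, -0.5, 0.499, -0.5]
contact_force: [-0.4, -0.1, -0.1]
grip_width: 0.0553
time_s: 13.2
position: [0.6108, 0.2271, 0.0694]
orientation: [0.501, -0.5, 0.499, -0.5]
contact_force: [0.2, -0.1, -0.2]
grip_width: 0.0799
time_s: 14.2
position: [0.5509, 0.0256, 0.1805]
orientation: [0.501, -0.499, 0.5, -0.5]
contact_force: [1.0, -1.0, -0.2]
grip_width: 0.0803
169 175
mid [604.4 219.3  74.2] (160, 165, 26, 26)
mid [604.9 219.   73.8] (160, 165, 26, 26)
0.02 326.3 189 315 338 326.5
0.04 327.2 184 316 339 327.5
0.055 327.9 180 316 339 327.5
0.065 328.3 178 317 338 327.5
0.08 329.0 174 320 338 329.0
0.1 329.9 169 321 340 330.5
0.11 330.4 166 321 340 330.5
[ 0.08  0.38 -0.28  1.8   0.13  0.98 -1.84] [ 0.3516  0.0619 -0.087 ]
```

View pics/a3.png

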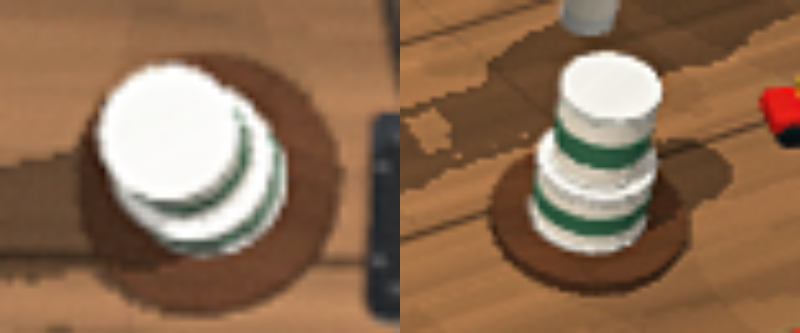

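The tower of two stands upright: middle lid at about px (170,174.3) in the top view, symmetric over the wide tin in the scene view. To check the centring numerically, I'll fit a circle to the lid's outer arc.

```bash
cat >> h.py <<'E'
def lidfit(f,X,dia,n=17,lo=170):
    "centre of a lid of known diameter at height X[2] from its far-from-camera arc (not confused with the side)"
    from scipy.optimize import least_squares
    u,v=proj(f,X).round().astype(int); c=blob(f,u,v,(0,0,lo),(180,60,255),n)
    P=np.array([ray(f,a,b,X[2])[:2] for a,b in c]); cam=-np.array(f["R"]).T@np.array(f["t"])
    d=np.array(X[:2])-cam[:2]; P=P[(P-np.array(X[:2]))@d>0.2*dia/2*np.linalg.norm(d)]
    r=least_squares(lambda q:np.hypot(*(P-q).T)-(dia/2-.0008),X[:2]); return (r.x*1000).round(1),len(P),(abs(r.fun).max()*1000).round(1)
E
python3 -c "
from h import *
f=imaging.grab_frame('top')
print(lidfit(f,(.611,.227,.114),.056), lidfit(f,(.461,-.3315,.048),.044), proj(f,(.611,.227,.114)))"
```

```text
(array([611.9, 226.2]), 26, np.float64(1.5)) (array([ 460.5, -331.8]), 19, np.float64(1.6)) [169.48892138 174.72611853]
```

```bash
python3 -m inch '{"dp":[[0.03,0,-0.008],[0.07,0,-0.017],[0.11,0,-0.026],[0.15,0,-0.035],[0.19,0.01,-0.044],[0.23,0.02,-0.053],[0.27,0.03,-0.062],[0.31,0.04,-0.071],[0.34,0.05,-0.08],[0.3515,0.06,-0.087]],"twist":[[0,0,0],[0,0,0],[0,0,0],[0,0,0],[0,0,0],[0,0,0],[0,0,0],[0,0,0],[0,0,0],[0,0,0]]}'
python3 -c "
from h import *
s=ctrl.state();print(s['joint_pos'].round(2),dp((.461,-.332,.008)).round(4))"
```

```text
time_s: 15.35
position: [0.4626, -0.3307, 0.1212]
orientation: [0.499, -0.501, 0.503, -0.498]
contact_force: [-0.2, 1.0, -0.1]
grip_width: 0.0796
[ 0.65  0.46 -0.17  1.83  0.1   0.86 -1.15] [ 0.0009  0.1132 -0.0017]
```

```bash
python3 -m inch '{"dp":[[0.001,0.01,-0.001],[0.001,0.025,-0.002],[0.001,0.04,-0.002],[0.001,0.06,-0.002],[0.001,0.08,-0.002],[0.001,0.095,-0.002],[0.001,0.105,-0.002],[0.001,0.113,-0.002],[0.001,0.113,-0.002],[0.001,0.113,-0.002]],"twist":[[0,0,0],[0,0,0],[0,0,0],[0,0,0],[0,0,0],[0,0,0],[0,0,0],[0,0,0],[0,0,0],[0,0,0]]}' && python3 -m inch '{"dp":[[0,0,0],[0,0,0],[0,0,0],[0,0,0],[0,0,0],[0,0,0],[0,0,0],[0,0,0],[0,0,0]],"twist":[[0,0,0],[0,0,0],[0,0,0],[0,0,0],[0,0,0],[0,0,0],[0,0,0],[0,0,0],[0,0,0]]}' 0.038 25 && python3 -m inch '{"dp":[[0,-0.02,0],[0,-0.05,0],[0,-0.09,0],[0,-0.13,0],[0,-0.165,0.01],[-0.03,-0.2,0.02],[-0.07,-0.21,0.03],[-0.11,-0.21,0.04],[-0.15,-0.21,0.05],[-0.19,-0.21,0.06]],"twist":[[0,0,0],[0,0,0],[0,0,0],[0,0,0],[0,0,0],[0,0,0],[0,0,0],[0,0,0],[0,0,0],[0,0,0]]}'
python3 -c "
from h import *
s=ctrl.state();print(s['joint_pos'].round(2),dp((.61,.22,.21)).round(4))"
```

```text
time_s: 16.35
position: [0.4612, -0.3318, 0.0086]
orientation: [0.499, -0.5, 0.503, -0.498]
contact_force: [0.2, -0.3, -0.0]
grip_width: 0.0802
time_s: 17.25
position: [0.4612, -0.3319, 0.0087]
orientation: [0.499, -0.5, 0.503, -0.498]
contact_force: [-0.8, -0.4, 3.9]
grip_width: 0.044
time_s: 18.25
position: [0.5221, -0.1398, 0.218]
orientation: [0.499, -0.5, 0.503, -0.498]
contact_force: [1.2, -0.0, -0.2]
grip_width: 0.0434
[ 0.36  0.32 -0.26  1.78  0.1   1.05 -1.51] [-0.3603  0.0068  0.0858]
```

```bash
python3 -m inch '{"dp":[[-0.02,0,0.005],[-0.06,0,0.015],[-0.1,0,0.025],[-0.14,0,0.035],[-0.18,0,0.045],[-0.22,0,0.055],[-0.26,0,0.065],[-0.3,0,0.075],[-0.33,0,0.08],[-0.355,0,0.085]],"twist":[[0,0,0],[0,0,0],[0,0,0],[0,0,0],[0,0,0],[0,0,0],[0,0,0],[0,0,0],[0,0,0],[0,0,0]]}'
python3 -c "
from h import *
s=ctrl.state();print(s['joint_pos'].round(2),Rot.from_quat(s['orientation']).as_matrix().round(4),dp((.612,.2265,.128)).round(4))"
```

```text
time_s: 19.25
position: [0.6087, 0.2172, 0.2162]
orientation: [0.5, -0.5, 0.502, -0.498]
contact_force: [0.2, -0.3, -0.6]
grip_width: 0.0437
[-0.21  0.5  -0.33  1.51  0.18  1.16 -2.15] [[-4.0e-03  2.0e-04  1.0e+00]
 [-1.0e+00 -3.4e-03 -4.0e-03]
 [ 3.4e-03 -1.0e+00  2.0e-04]] [-0.0096  0.0881  0.0032]
```

```bash
python3 -m inch '{"dp":[[-0.005,0.01,0.002],[-0.0096,0.025,0.003],[-0.0096,0.04,0.003],[-0.0096,0.055,0.003],[-0.0096,0.065,0.003],[-0.0096,0.074,0.003],[-0.0096,0.08,0.003],[-0.0096,0.085,0.003],[-0.0096,0.087,0.003],[-0.0096,0.087,0.003]],"twist":[[0,0,0],[0,0,0],[0,0,0],[0,0,0],[0,0,0],[0,0,0],[0,0,0],[0,0,0],[0,0,0],[0,0,0]]}'
python3 -c "
from h import *
print(dp((.612,.2265,.1228)).round(4))"
```

```text
time_s: 20.25
position: [0.6118, 0.2266, 0.1292]
orientation: [0.5, -0.5, 0.502, -0.498]
contact_force: [0.0, -0.0, -0.4]
grip_width: 0.0437
[0.0001 0.0064 0.0002]
```

```bash
python3 -m inch '{"dp":[[0,0.0025,0],[0,0.0045,0],[0,0.0055,0],[0,0.0062,0],[0,0.0065,0],[0,0.0065,0]],"twist":[[0,0,0],[0,0,0],[0,0,0],[0,0,0],[0,0,0],[0,0,0]]}'; python3 -m inch '{"dp":[[0,0,0],[0,0,0],[0,0,0],[0,0,0],[0,0,0]],"twist":[[0,0,0],[0,0,0],[0,0,0],[0,0,0],[0,0,0]]}' 0.07 && python3 -m inch '{"dp":[[0,-0.01,0],[0,-0.03,0],[0,-0.06,0],[0,-0.09,0],[0.02,-0.1,-0.01],[0.06,-0.1,-0.02],[0.1,-0.1,-0.04],[0.14,-0.1,-0.06],[0.18,-0.1,-0.08],[0.22,-0.09,-0.1]],"twist":[[0,0,0],[0,0,0],[0,0,0],[0,0,0],[0,0,0],[0,0,0],[0,0,0],[0,0,0],[0,0,0],[0,0,0]]}'
python3 -c "
from h import *
f=imaging.grab_frame('top')
print(lidfit(f,(.612,.2265,.162),.044), lidfit(f,(.4515,-.1005,.032),.066,lo=120))
g=imaging.grab_frame('scene')
h=cv2.cvtColor(g['pixels'],cv2.COLOR_RGB2HSV);m=cv2.inRange(h,(0,0,110),(180,60,255))|cv2.inRange(h,(50,60,0),(90,255,255))
for z in(.03,.055,.08,.1,.12,.14,.155):
  u,v=proj(g,(.6115,.2265,z)); r=np.nonzero(m[int(round(v)),int(u)-20:int(u)+20])[0]+int(u)-20; print(z,u.round(1),round(v),r.min(),r.max(),(r.min()+r.max())/2)
s=ctrl.state();print(s['joint_pos'].round(2),dp((.4515,-.1005,.09)).round(4))
cv2.imwrite('pics/a4.png',np.hstack([cv2.resize(f['pixels'][155:205,145:205,::-1],(400,333)),cv2.resize(g['pixels'][150:215,290:368,::-1],(400,333))]))
"
```

```text
time_s: 20.85
position: [0.6119, 0.2266, 0.1228]
orientation: [0.5, -0.5, 0.502, -0.498]
contact_force: [0.4, 0.9, 0.2]
grip_width: 0.0436
time_s: 21.35
position: [0.6119, 0.2266, 0.1228]
orientation: [0.5, -0.5, 0.502, -0.498]
contact_force: [-0.5, 0.8, 0.2]
grip_width: 0.0697
time_s: 22.35
position: [0.511, 0.0061, 0.2153]
orientation: [0.499, -0.499, 0.503, -0.499]
contact_force: [0.6, -0.5, 0.0]
grip_width: 0.0699
(array([611.7, 225.6]), 20, np.float64(1.8)) (array([ 448.4, -101.6]), 46, np.float64(6.0))
0.03 326.7 186 316 338 327.0
0.055 327.8 180 316 339 327.5
0.08 328.9 174 320 338 329.0
0.1 329.9 169 321 340 330.5
0.12 330.8 164 321 339 330.0
0.14 331.8 158 325 339 332.0
0.155 332.6 154 325 340 332.5
[ 0.14  0.28 -0.31  1.85  0.11  1.03 -1.8 ] [ 0.101   0.124  -0.0551]
```

View pics/a4.png

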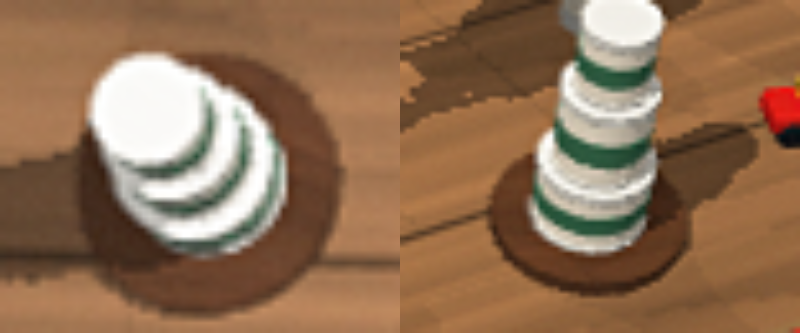

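The tower of three stands upright and centred; the narrow lid fits at (.6117, .2256) against (.611, .2265) below. Now the cup.

```bash
python3 -m inch '{"dp":[[0.02,0.01,-0.01],[0.04,0.02,-0.02],[0.06,0.04,-0.035],[0.08,0.06,-0.045],[0.1,0.08,-0.055],[0.101,0.1,-0.055],[0.101,0.12,-0.055],[0.101,0.13,-0.055],[0.101,0.13,-0.055],[0.101,0.13,-0.055]],"twist":[[0,0,0],[0,0,0],[0,0,0],[0,0,0],[0,0,0],[0,0,0],[0,0,0],[0,0,0],[0,0,0],[0,0,0]]}' 0.0915
python3 -c "
from h import *
print(dp((.4515,-.1005,.0045)).round(4),Rot.from_quat(ctrl.state()['orientation']).as_matrix().round(4))"
```

```text
time_s: 23.45
position: [0.4522, -0.1002, 0.0847]
orientation: [0.499, -0.501, 0.504, -0.495]
contact_force: [-0.1, 0.1, 0.5]
grip_width: 0.0916
[-0.0002  0.0802 -0.0006] [[-0.0111 -0.0014  0.9999]
 [-0.9999 -0.0068 -0.0111]
 [ 0.0069 -1.     -0.0013]]
```

```bash
python3 -m inch '{"dp":[[0,0.01,0],[0,0.02,0],[0,0.035,0],[0,0.05,-0.0005],[0,0.06,-0.0005],[0,0.07,-0.0005],[0,0.076,-0.0005],[0,0.08,-0.0005],[0,0.08,-0.0005],[0,0.08,-0.0005]],"twist":[[0,-0.3,0.2],[0,-0.6,0.4],[0,-0.6,0.4],[0,-0.6,0.4],[0,-0.6,0.4],[0,-0.6,0.4],[0,-0.6,0.4],[0,-0.6,0.4],[0,-0.6,0.4],[0,-0.6,0.4]]}' && python3 -m inch '{"dp":[[0,0,0],[0,0,0],[0,0,0],[0,0,0],[0,0,0],[0,0,0],[0,0,0]],"twist":[[0,0,0],[0,0,0],[0,0,0],[0,0,0],[0,0,0],[0,0,0],[0,0,0]]}' 0.058 25 && python3 -m inch '{"dp":[[0,-0.015,0],[0,-0.035,0],[0,-0.06,0],[0,-0.08,0.01],[0.005,-0.09,0.04],[0.02,-0.09,0.07],[0.04,-0.09,0.1],[0.055,-0.09,0.13],[0.07,-0.09,0.16],[0.08,-0.09,0.175]],"twist":[[0,0,0],[0,0,0],[0,0,0],[0,0,0],[0,0,0],[0,0,0],[0,0,0],[0,0,0],[0,0,0],[0,0,0]]}'
python3 -c "
from h import *
print(dp((.636,-.1895,.025)).round(4),Rot.from_quat(ctrl.state()['orientation']).as_matrix().round(4))"
```

```text
time_s: 24.45
position: [0.4519, -0.1007, 0.0049]
orientation: [-0.5, 0.5, -0.5, 0.5]
contact_force: [0.3, -0.3, 0.3]
grip_width: 0.0914
time_s: 25.15
position: [0.452, -0.1008, 0.0051]
orientation: [-0.5, 0.5, -0.5, 0.5]
contact_force: [-1.5, 0.6, 5.2]
grip_width: 0.0664
time_s: 26.15
position: [0.6288, -0.182, 0.0943]
orientation: [-0.5, 0.5, -0.5, 0.5]
contact_force: [-0.4, 0.2, -1.0]
grip_width: 0.0665
[0.0075 0.0693 0.0072] [[-1.3e-03 -3.0e-04  1.0e+00]
 [-1.0e+00 -1.0e-04 -1.3e-03]
 [ 1.0e-04 -1.0e+00 -3.0e-04]]
```

```bash
python3 -m inch '{"dp":[[0.004,0.01,0.004],[0.0075,0.02,0.0072],[0.0075,0.035,0.0072],[0.0075,0.05,0.0072],[0.0075,0.06,0.0072],[0.0075,0.067,0.0072],[0.0075,0.071,0.0072],[0.0075,0.073,0.0072],[0.0075,0.073,0.0072],[0.0075,0.073,0.0072]],"twist":[[0,0,0],[0,0,0],[0,0,0],[0,0,0],[0,0,0],[0,0,0],[0,0,0],[0,0,0],[0,0,0],[0,0,0]]}'
python3 -c "
from h import *
print(dp((.636,-.1895,.0173)).round(4))"
```

```text
time_s: 27.15
position: [0.6364, -0.1896, 0.0218]
orientation: [0.5, -0.5, 0.501, -0.5]
contact_force: [0.4, -0.4, -1.1]
grip_width: 0.0661
[-0.0001  0.0045 -0.0004]
```

```bash
python3 -m inch '{"dp":[[0,0.002,0],[0,0.0035,0],[0,0.0045,0],[0,0.005,0],[0,0.005,0]],"twist":[[0,0,0],[0,0,0],[0,0,0],[0,0,0],[0,0,0]]}'; python3 -m inch '{"dp":[[0,0,0],[0,0,0],[0,0,0],[0,0,0],[0,0,0]],"twist":[[0,0,0],[0,0,0],[0,0,0],[0,0,0],[0,0,0]]}' 0.0915 && python3 -m inch '{"dp":[[0,-0.01,0],[0,-0.03,0],[0,-0.06,0],[0,-0.1,0],[0,-0.13,-0.02],[-0.01,-0.16,-0.05],[-0.03,-0.17,-0.08],[-0.05,-0.17,-0.11],[-0.08,-0.17,-0.14],[-0.11,-0.17,-0.17]],"twist":[[0,0,0],[0,0,0],[0,0,0],[0,0,0],[0,0,0],[0,0,0],[0,0,0],[0,0,0],[0,0,0],[0,0,0]]}'
python3 -c "
from h import *
f=imaging.grab_frame('top')
h=cv2.cvtColor(f['pixels'],cv2.COLOR_RGB2HSV); u,v=proj(f,(.636,-.1895,.044)).round().astype(int)
c=blob(f,u,v,(0,0,90),(180,60,255),20);print('cup',onplane(f,c,.044))
s=cv2.medianBlur(h[...,1],5); m=(((s>137)&(h[...,2]<122))|((h[...,1]<60)&(h[...,2]>90))).astype(np.uint8)*255; m=cv2.morphologyEx(m,cv2.MORPH_OPEN,np.ones((3,3)))
w=m[139:213,283:357]; cs,_=cv2.findContours(w,cv2.RETR_EXTERNAL,cv2.CHAIN_APPROX_NONE); c=max(cs,key=cv2.contourArea)[:,0]+[283,139]
P=(np.array([ray(f,a,b,.012)[:2] for a,b in c])*1000).astype(np.float32); print(cv2.minAreaRect(P))
cv2.imwrite('pics/a5.png',cv2.resize(f['pixels'][140:215,270:370,::-1],(800,600),interpolation=cv2.INTER_CUBIC))
print(dp((.4445,.326,.17)).round(4))"
```

```text
time_s: 27.65
position: [0.6364, -0.1896, 0.0172]
orientation: [0.5, -0.5, 0.501, -0.5]
contact_force: [-1.3, 0.3, 4.2]
grip_width: 0.0661
time_s: 28.15
position: [0.6364, -0.1897, 0.0171]
orientation: [0.5, -0.5, 0.501, -0.5]
contact_force: [0.1, 0.8, -0.3]
grip_width: 0.0912
time_s: 29.15
position: [0.4653, -0.0786, 0.1878]
orientation: [0.499, -0.5, 0.501, -0.5]
contact_force: [0.6, 1.0, 0.8]
grip_width: 0.0918
cup [ 634.8 -189.8   70.4]
((635.1854248046875, -189.8189697265625), (107.97980499267578, 108.41024780273438), 15.414608001708984)
[-0.3993  0.0178 -0.0143]
```

View pics/a5.png

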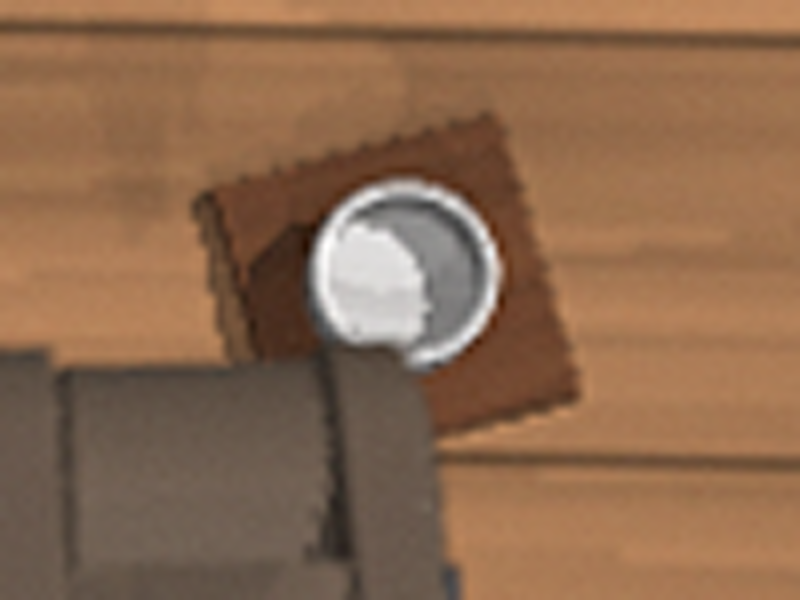

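The cup stands mouth up near the board's middle: its rim centre is at crop px (405,272), with the arm hiding the lower edge. I'll check it again later. Now to the can.

```bash
python3 -m inch '{"dp":[[-0.03,0,-0.002],[-0.07,0,-0.004],[-0.11,0,-0.006],[-0.15,0,-0.008],[-0.19,0,-0.01],[-0.23,0,-0.012],[-0.27,0,-0.014],[-0.31,0,-0.014],[-0.35,0,-0.014],[-0.38,0,-0.014]],"twist":[[0,0,0],[0,0,0],[0,0,0],[0,0,0],[0,0,0],[0,0,0],[0,0,0],[0,0,0],[0,0,0],[0,0,0]]}' 0.08
python3 -c "
from h import *
s=ctrl.state();print(s['joint_pos'].round(2),dp((.4445,.326,.039)).round(4),Rot.from_quat(s['orientation']).as_matrix().round(4))
f=imaging.grab_frame('top');g=imaging.grab_frame('scene')
h=cv2.cvtColor(f['pixels'],cv2.COLOR_RGB2HSV); u,v=proj(f,(.636,-.1895,.044)).round().astype(int)
c=blob(f,u,v,(0,0,90),(180,60,255),20);print('cup',onplane(f,c,.044))
s=cv2.medianBlur(h[...,1],5); m=(((s>137)&(h[...,2]<122))|((h[...,1]<60)&(h[...,2]>90))).astype(np.uint8)*255; m=cv2.morphologyEx(m,cv2.MORPH_OPEN,np.ones((3,3)))
w=m[139:213,283:357]; cs,_=cv2.findContours(w,cv2.RETR_EXTERNAL,cv2.CHAIN_APPROX_NONE); c=max(cs,key=cv2.contourArea)[:,0]+[283,139]
P=(np.array([ray(f,a,b,.012)[:2] for a,b in c])*1000).astype(np.float32); print(cv2.minAreaRect(P))"
```

```text
time_s: 30.2
position: [0.4446, 0.3096, 0.1886]
orientation: [-0.501, 0.5, -0.498, 0.501]
contact_force: [0.6, -0.6, -0.3]
grip_width: 0.0799
[-0.35  0.38 -0.47  1.8   0.2   1.01 -2.46] [-0.0161  0.1497  0.0002] [[ 0.0049 -0.0018  1.    ]
 [-1.      0.0024  0.0049]
 [-0.0024 -1.     -0.0017]]
cup [ 634.9 -190.3   70.4]
((634.8148803710938, -189.6741943359375), (109.23265838623047, 109.10669708251953), 16.426088333129883)
```

```bash
python3 -m inch '{"dp":[[-0.008,0.01,0],[-0.016,0.02,0],[-0.016,0.04,0],[-0.016,0.065,0],[-0.016,0.09,0],[-0.016,0.115,0],[-0.016,0.135,0],[-0.016,0.145,0],[-0.016,0.148,0],[-0.016,0.148,0]],"twist":[[0,0.3,-0.1],[0,0.3,-0.1],[0,0.3,-0.1],[0,0.3,-0.1],[0,0.3,-0.1],[0,0.3,-0.1],[0,0.3,-0.1],[0,0.3,-0.1],[0,0.3,-0.1],[0,0.3,-0.1]]}' && python3 -m inch '{"dp":[[0,0,0],[0,0,0],[0,0,0],[0,0,0],[0,0,0],[0,0,0],[0,0,0],[0,0,0],[0,0,0],[0,0,0]],"twist":[[0,0,0],[0,0,0],[0,0,0],[0,0,0],[0,0,0],[0,0,0],[0,0,0],[0,0,0],[0,0,0],[0,0,0]]}' 0.03 20
python3 -c "
from h import *
g=imaging.grab_frame('scene');cv2.imwrite('pics/a6.png',cv2.resize(g['pixels'][90:190,270:390,::-1],(720,600)))"
```

```text
time_s: 31.3
position: [0.4435, 0.3284, 0.0407]
orientation: [-0.501, 0.5, -0.498, 0.501]
contact_force: [-0.2, 0.4, -0.5]
grip_width: 0.0801
time_s: 32.3
position: [0.4435, 0.3284, 0.0408]
orientation: [-0.501, 0.5, -0.498, 0.501]
contact_force: [-0.4, -0.5, 2.5]
grip_width: 0.0359
```

View pics/a6.png

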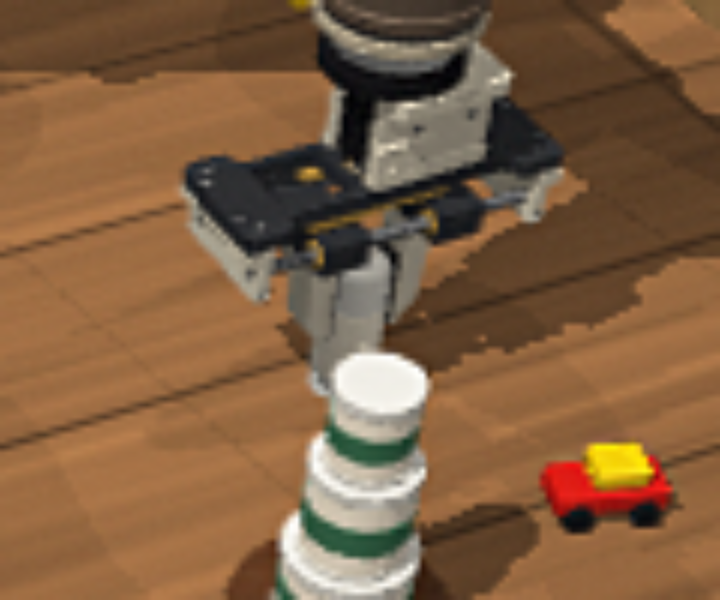

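The can is gripped upright and square between the jaws, with the tower and car untouched. I'll lift it and carry it to the cup.

```bash
python3 -m inch '{"dp":[[0,-0.02,0],[0,-0.05,0],[0,-0.09,0],[0,-0.13,0],[0.01,-0.15,0],[0.04,-0.16,0],[0.08,-0.16,0],[0.12,-0.16,0],[0.16,-0.16,0],[0.2,-0.16,0]],"twist":[[0,0,0],[0,0,0],[0,0,0],[0,0,0],[0,0,0],[0,0,0],[0,0,0],[0,0,0],[0,0,0],[0,0,0]]}' && python3 -m inch '{"dp":[[0.04,0,0],[0.08,0,0.005],[0.12,0,0.03],[0.16,0,0.06],[0.2,0,0.09],[0.23,0,0.12],[0.26,0,0.14],[0.28,0,0.16],[0.295,0,0.17],[0.305,0,0.18]],"twist":[[0,0,0],[0,0,0],[0,0,0],[0,0,0],[0,0,0],[0,0,0],[0,0,0],[0,0,0],[0,0,0],[0,0,0]]}'
python3 -c "
from h import *
s=ctrl.state();print(s['joint_pos'].round(2),dp((.635,-.19,.068)).round(4),Rot.from_quat(s['orientation']).as_matrix().round(4))"
```

```text
time_s: 33.35
position: [0.4441, 0.1264, 0.2001]
orientation: [-0.501, 0.5, -0.498, 0.501]
contact_force: [0.7, -0.1, -1.8]
grip_width: 0.0356
time_s: 34.35
position: [0.6254, -0.1796, 0.1979]
orientation: [-0.501, 0.501, -0.498, 0.5]
contact_force: [0.3, 0.5, -1.5]
grip_width: 0.0358
[ 0.36  0.52 -0.25  1.52  0.14  1.12 -1.49] [0.0107 0.1298 0.0101] [[ 0.0022 -0.0037  1.    ]
 [-1.      0.0024  0.0022]
 [-0.0024 -1.     -0.0037]]
```

```bash
python3 -m inch '{"dp":[[0.005,0.01,0.005],[0.0107,0.025,0.01],[0.0107,0.045,0.01],[0.0107,0.065,0.01],[0.0107,0.085,0.01],[0.0107,0.1,0.01],[0.0107,0.113,0.01],[0.0107,0.122,0.01],[0.0107,0.128,0.01],[0.0107,0.128,0.01]],"twist":[[0,0,-0.1],[0,0,-0.1],[0,0,-0.1],[0,0,-0.1],[0,0,-0.1],[0,0,-0.1],[0,0,-0.1],[0,0,-0.1],[0,0,-0.1],[0,0,-0.1]]}'
python3 -c "
from h import *
print(dp((.635,-.19,.0578)).round(4))
g=imaging.grab_frame('scene');cv2.imwrite('pics/a7.png',cv2.resize(g['pixels'][180:290,130:262,::-1],(720,600)))"
```

```text
time_s: 35.35
position: [0.6346, -0.1899, 0.0691]
orientation: [0.501, -0.501, 0.498, -0.5]
contact_force: [-1.0, 0.1, -1.4]
grip_width: 0.0356
[0.0001 0.0113 0.0005]
```

View pics/a7.png

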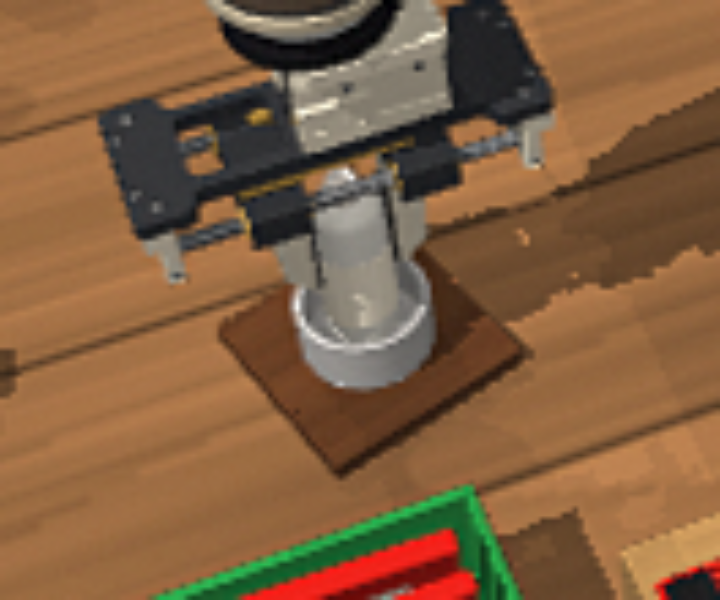

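The can's bottom is inside the cup, centred at about crop px (362,310). I'll set it down, release and retreat straight up.

```bash
python3 -m inch '{"dp":[[0,0.003,0],[0,0.006,0],[0,0.0085,0],[0,0.01,0],[0,0.011,0],[0,0.0115,0],[0,0.0115,0]],"twist":[[0,0,0],[0,0,0],[0,0,0],[0,0,0],[0,0,0],[0,0,0],[0,0,0]]}'; python3 -m inch '{"dp":[[0,0,0],[0,0,0],[0,0,0],[0,0,0],[0,0,0],[0,0,0]],"twist":[[0,0,0],[0,0,0],[0,0,0],[0,0,0],[0,0,0],[0,0,0]]}' 0.08 && python3 -m inch '{"dp":[[0,-0.01,0],[0,-0.03,0],[0,-0.06,0],[0,-0.09,0],[0,-0.12,0],[0,-0.15,-0.01],[0,-0.16,-0.05],[0,-0.16,-0.09],[0,-0.16,-0.13],[0,-0.16,-0.17]],"twist":[[0,0,0],[0,0,0],[0,0,0],[0,0,0],[0,0,0],[0,0,0],[0,0,0],[0,0,0],[0,0,0],[0,0,0]]}' && python3 -m inch '{"dp":[[0.03,0,-0.01],[0.07,0,-0.02],[0.11,0,-0.03],[0.15,0,-0.04],[0.19,0,-0.05],[0.22,0,-0.06],[0.24,0,-0.06],[0.25,0,-0.06],[0.25,0,-0.06],[0.25,0,-0.06]],"twist":[[0,0,0],[0,0,0],[0,0,0],[0,0,0],[0,0,0],[0,0,0],[0,0,0],[0,0,0],[0,0,0],[0,0,0]]}'
python3 -c "
from h import *
f=imaging.grab_frame('top');g=imaging.grab_frame('scene')
print(lidfit(f,(.612,.2265,.162),.044))
cv2.imwrite('pics/a8.png',np.hstack([cv2.resize(f['pixels'][110:260,100:400,::-1],(480,240)),]))
top=cv2.resize(f['pixels'][110:230,100:420,::-1],(800,300)); bot=cv2.resize(g['pixels'][140:275,60:420,::-1],(800,300)); cv2.imwrite('pics/a8.png',np.vstack([top,bot]))"
```

```text
time_s: 36.1
position: [0.635, -0.1899, 0.0583]
orientation: [0.501, -0.501, 0.498, -0.5]
contact_force: [-0.3, 0.3, -1.5]
grip_width: 0.0355
time_s: 36.7
position: [0.635, -0.19, 0.0583]
orientation: [0.501, -0.501, 0.498, -0.5]
contact_force: [-0.4, 0.8, -1.1]
grip_width: 0.0779
time_s: 37.7
position: [0.4641, -0.1903, 0.2198]
orientation: [0.501, -0.5, 0.499, -0.5]
contact_force: [0.8, -0.6, -0.1]
grip_width: 0.0799
time_s: 38.7
position: [0.4053, -0.4392, 0.2201]
orientation: [0.501, -0.5, 0.498, -0.501]
contact_force: [0.5, 0.5, 0.3]
grip_width: 0.0797
(array([611.7, 225.6]), 20, np.float64(1.8))
```

View pics/a8.png

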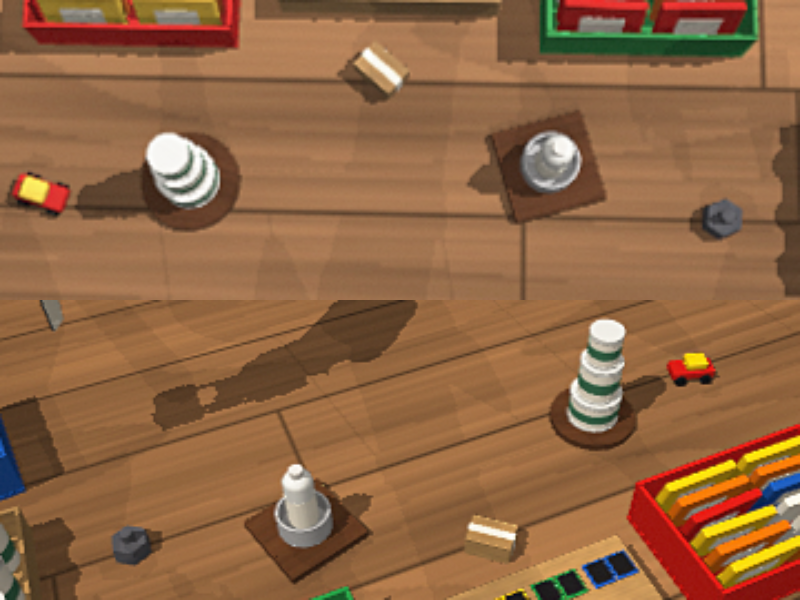

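The final views show the tower upright on the stand, and the can upright in the cup on the board. The carton, weight and car are where they started. Handing in.

```bash
python3 -c "
from rig import sign_off
print(sign_off())"
```

```text
the job is handed in; nothing more can be done
None
```

The job is done and handed in at about 39 s on the robot's clock, with the arm clear of everything. The three-tin tower is on the round stand, and the spray can stands nozzle up in the drip cup on the square board.

- **Tower:** the wide, middle and narrow lids measured (.611, .2265), (.612, .226) and (.612, .2255) m, so they are centred within about 1 mm of each other. The stand's centre measured (.610, .227). The last fit was unchanged after the arm had moved away.
- **Cup and can:** the cup measured (.635, -.190), against a board centre of (.635, -.190). I released the can at (.635, -.190), and it looks upright and centred in both views. I did not re-measure it numerically after release.
- **Bystanders:** the carton, weight and car look unmoved in the last pictures, judged by eye. The largest wrist-force reading at the end of any move was about 6 N.
- **Checks that disagreed:** simple blob fits gave wrong results where a lid merged with the tin below, and for the cup's inside, so I used arc fits and the outer circle instead. The scene camera put the stand and board centres 4–9 mm further out because it also sees their edges. I used the top view for both.

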